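Index the sample carousel and lock it

TASK

Turn the white sample carousel by pushing its blue rim studs until the notch in its edge faces the lock bolt, and let it come to rest there with the bolt still drawn back. Then push the bolt by its red post fully home into the notch, feel for its stop, and hold it pressed against its stop at about 10 N for half a second, never over 16 N on bolt or carousel, and let go. Leave the other things where they are.

Things in the scene. Friction and masses are not known exactly. Their poses are not given: they have to be found in the camera images.
- turntable: Fixed aluminium base plate, 150x150x8 mm; a 70 mm wide tongue runs along its own -y to 200 mm from the centre and carries the bolt guide. Origin on the turning axis, at worktop height; z up. Place and yaw differ from run to run.
- bridge (a point): Dark bridge with an orange line over the bolt, 31 mm wide, 96 to 103 mm from the turning axis, this point at its top, 42 mm above the worktop. Behind it two dark rails, 31 mm wide over all and 26 mm high, run out to 186 mm from the axis.
- carousel: Loose white disc, 160 mm diameter, 0.55 to 1.15 kg, resting on six pads, its short pivot pin (16 mm diameter, 10 mm deep) in a ring of the base with 1 mm play: it turns against friction (2 to 8 N at a stud) and stays where left. Origin on its axis at the pin's foot, 8 mm above the worktop; flat top 24 mm above the origin, 6 mm high cap amid it. Starts 0.7 rad or more from facing the bolt.
- stud (a point): Middle of the top of one of four upright blue studs, 14 mm diameter, 26 mm tall (32 to 58 mm above the worktop), on the carousel's rim 71 mm from the axis, at 45 (this one), 135, 225 and 315 degrees from its own x axis.
- notch (a point): Mouth of the one notch in the carousel's rim, on its own -y side, 80 mm from the axis, at mid rim height; 14 mm wide, 26 mm deep, rim from 20 to 32 mm above the worktop; orange patch inboard of it. It faces the bolt when it lies on the turntable's own -y axis.
- bolt: Steel lock bolt, an 11 mm wide bar with a round nose that slides along the turntable's own +y, toward the axis, in the guide, with about 3 N of friction, and stays where left. Its axes are the turntable's. It ends at a hard stop whose setting differs each run and is not marked: home is with the nose 71 to 57 mm from the axis, so it must be felt. Origin on the post's line, 25.5 mm above the worktop.
- nose (a point): Tip of the bolt's round nose, 56 mm ahead of the post's centre line, 25.5 mm above the worktop. At the start 82 to 101 mm from the turning axis (drawn back); it meets the rim at 80 mm. It centres the carousel if the notch is at most about 4 mm off; else it jams on the rim.
- bolt_post (a point): Middle of the top of the bolt's upright red post, 18 mm diameter, 39 mm tall (31 to 70 mm above the worktop); on the turntable's own -y axis, 138 to 157 mm from the turning axis at the start, 127 to 113 mm when home. Push it on its outer side, above 35 mm from the worktop to clear the rails.
- tube_rack: Blue rack for tubes, 48x125x55 mm, loose bystander; origin under its centre.
- purple_tube: Purple-capped blood tube, 16 mm x 84 mm, standing in the rack; bystander.
- red_tube: Red-capped blood tube, 17 mm x 84 mm, standing in the rack; bystander.
- red_vial: Small white vial with a red cap, 24 mm x 45 mm, loose bystander.
- green_vial: Small white vial with a green cap, 24 mm x 45 mm, loose bystander.
- timer: White bench timer with three buttons, 58x62x18 mm, loose bystander.
Things that resemble listed ones, but are neither listed nor needed, are in the scene too. There is more than one size of the carousel; the job needs the larger.

How it is judged:
By the outcome, as a careful person would: the job done as asked, in the order asked, and still so for the second after the job is handed in, with the robot touching nothing.
It also fails if it takes over 72 s, if anything falls off the work surface, if the arm or the gripper's body presses on something with over 40 N, if the wrist force passes 120 N, or if a joint passes its speed limit or range.

ROBOT

A 6-joint arm with a two-finger parallel gripper is mounted at the origin on a cart in front of the work surface, level with it; the furniture and walls round the work are solid. World frame = base frame: x ahead of the robot, y to its left, z up, the work surface at z = 0. Lengths are in mm, angles in rad, forces in N, time in s.
With the tool pointing down it reaches from about 350 to 775 mm from the base axis. Payload 5.5 kg.
Tool frame: the origin (TCP) lies at the very end of the fingers, on their centre line; the grasp point (between the pads) lies 19 mm behind it (r.tcp_to_grasp is the distance from the TCP to the grasp point, in mm); z points along the fingers, x is the direction in which the jaws open and shut, and the axes are right-handed (so a half turn about z gives the same grasp; the last joint's range is limited). The gripper opens to 85 mm and grips with 20 to 120 N. Pads are 22 mm wide; open, the fingers measure 114 mm over their backs; the gripper's body (76 mm by 85 mm) begins 54 mm behind the grasp point. The pads swing forward as they close: fully open they stand 13 mm farther back than shut.
Start: joints at [-1.336, 0.313, 0.046, 1.304, 0, 1.431], TCP at [210.498, -535.128, 231.323] pointing down, gripper open.
Joint ranges: [-2.76, 2.76], [-0.86, 1.69], [-1.03, 1.26], [-2.2, 2.34], [-1.47, 1.5], [-3.14, 3.14]. Speed limits (rad/s): [2.57, 2.57, 3.14, 3.14, 3.14, 3.14].

INTERFACE

Orientations are given as a rotation vector (axis times angle).
In Python, from workcell import r gives the robot as it stands. The module is installed in compiled form; this text tells all that it offers.
- The arm moves only by the tool send_rows, never from a script. Its argument "moves" is a list of rows, each a list of 7 numbers: the turn, a rotation vector about the tool's x, y, z in rad, then the shift along the tool's x, y, z in cm, then the finger opening in cm, from 0 to 8.54. A call has 1 to 8 rows; each row is the pose to reach, as a shift and turn from the pose commanded when the call began, along the tool's axes at that moment; what a row does not reach only later rows make up. A row lasts 1/10 s, in which the tool goes at most 50 mm and 8.59 degrees, less where a joint would pass 70% of its speed; a pose out of reach is approached as far as the arm can. A call with a gripper value outside its range is refused whole. The fingers move at their own pace and stop on an object; "newtons" is the grip in N (left out, the last holds). Time passes only in rows, so rows that repeat a pose let the fingers close. It gives the time, the measured TCP pose, the force and the opening at its end, in the units of the state.
- r.observe(): the state, without advancing time (a new reading comes with each control period).
- r.snapshot(name): name is "side" or "top"; returns (picture, depth): 400x640x3 uint8, red, green, blue; 400x640 float32, mm along the optical axis (not along the pixel's ray), 0 where there is no reading.
- r.camera_params(name): a dict with "K" (3x3 intrinsics, pixels), "view" (4x4, takes a point from world to camera coordinates). Camera axes: x right, y down, z forward; pixel columns grow to the right and rows downward; lengths in mm; the calibration is good to about 2 mm. A picture is of the moment at which its call begins. camera_params takes no time and is no camera call.
- r.job_done(): hands the job in, once; it reports no verdict.
The state is a dict: "clock": time; "q": joint angles; "qd": joint speeds; "joint_efforts": joint torques, N m; "tcp_pos": TCP position; "ee_rot": TCP orientation; "force": force on the tool from outside, world axes, zero at the start; "wrist_torque": the same for the moment, N m; "opening": opening from 0.0 (shut) to 1.0 (fully open).
Only numpy, scipy, OpenCV 4.12 (cv2) and the standard library are available. Lean on these libraries where they do the work, as an engineer would, in place of code of your own. Each camera call takes 0.05 s, during which the arm holds its last target.

## Working session

There is one attempt and no reset: what is moved stays moved. The work goes in short steps, Python scripts to look and compute and a tool call to move; the robot and the scene stay as the last step left them, time stands still between calls to the robot, and variables do not carry over. Pictures are saved under pics/ and viewed, and the job is handed in when it is done.

Besides the shell and the picture viewer there is one more tool, called after "Request:" as a command line: name --pt "numbers of a row" for each row, then --argument value for the rest. send_rows: Moves the arm, as the interface text tells. Its arguments: {"type":"object","properties":{"moves":{"type":"array","items":{"type":"array","items":{"type":"number"}}},"newtons":{"type":"number"}},"required":["moves"]}

```bash
mkdir -p pics; cat > h.py <<'E'
import numpy as np, cv2
from workcell import r
def shot(n,tag):
    p,d=r.snapshot(n); np.savez(f'pics/{tag}.npz',p=p,d=d); cv2.imwrite(f'pics/{tag}.png',cv2.cvtColor(p,cv2.COLOR_RGB2BGR)); return p,d
def cam(n):
    c=r.camera_params(n); return np.array(c['K']),np.array(c['view'])
def px2w(n,u,v,depth=None,z=None):
    K,V=cam(n); ray=np.linalg.inv(K)@np.array([u,v,1.0]); R=V[:3,:3];t=V[:3,3]
    o=-R.T@t; dr=R.T@ray
    if depth is not None: return o+dr*depth
    return o+dr*(z-o[2])/dr[2]
def w2px(n,P):
    K,V=cam(n); c=V[:3,:3]@np.array(P)+V[:3,3]; q=K@c; return q[:2]/q[2]
def st():
    s=r.observe(); print({k:np.round(v,3).tolist() for k,v in s.items() if k in('clock','tcp_pos','ee_rot','force','opening','q')})
E
python3 - <<'E'
from h import *
for n in('top','side'):
    shot(n,n+'0'); K,V=cam(n); print(n,K.round(1).tolist(),V.round(3).tolist())
st()
E
```

```text
top [[515.5, 0.0, 328.7], [0.0, 515.5, 200.6], [0.0, 0.0, 1.0]] [[-0.012, -1.0, -0.002, -54.112], [-0.992, 0.012, -0.125, 487.736], [0.125, 0.001, -0.992, 1676.038], [0.0, 0.0, 0.0, 1.0]]
side [[411.0, 0.0, 321.3], [0.0, 411.0, 201.6], [0.0, 0.0, 1.0]] [[-0.975, -0.221, -0.002, 461.745], [-0.098, 0.441, -0.892, 128.052], [0.198, -0.87, -0.452, 1109.475], [0.0, 0.0, 0.0, 1.0]]
{'clock': 0.1, 'q': [-1.336, 0.314, 0.045, 1.304, 0.0, 1.431], 'tcp_pos': [210.391, -534.657, 230.473], 'ee_rot': [-2.595, 1.768, 0.002], 'force': [0.256, 0.429, -0.508], 'opening': 0.998}
```

View pics/top0.png

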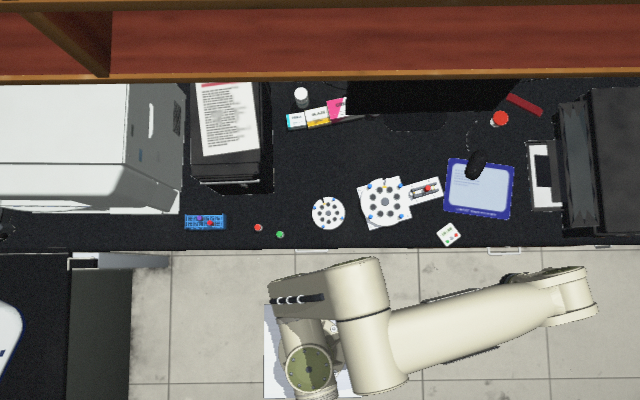

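View pics/side0.png

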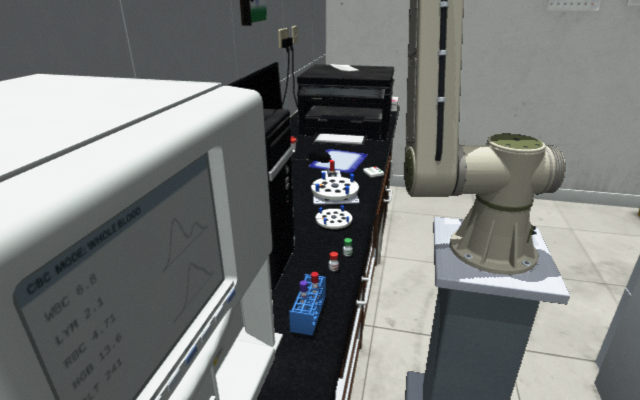

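```bash
python3 - <<'E'
from h import *
p=np.load('pics/top0.npz')['p']; c=p[155:250,340:470]
cv2.imwrite('pics/z0.png',cv2.cvtColor(cv2.resize(c,None,fx=6,fy=6,interpolation=cv2.INTER_CUBIC),cv2.COLOR_RGB2BGR))
p=np.load('pics/side0.npz')['p']; c=p[150:215,290:390]
cv2.imwrite('pics/z1.png',cv2.cvtColor(cv2.resize(c,None,fx=7,fy=7,interpolation=cv2.INTER_CUBIC),cv2.COLOR_RGB2BGR))
E
```

```text
(no output)
```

View pics/z0.png

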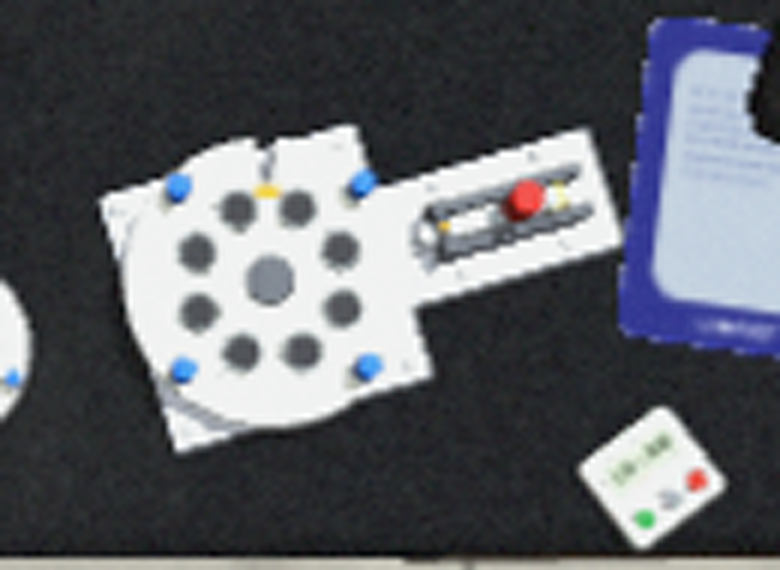

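View pics/z1.png

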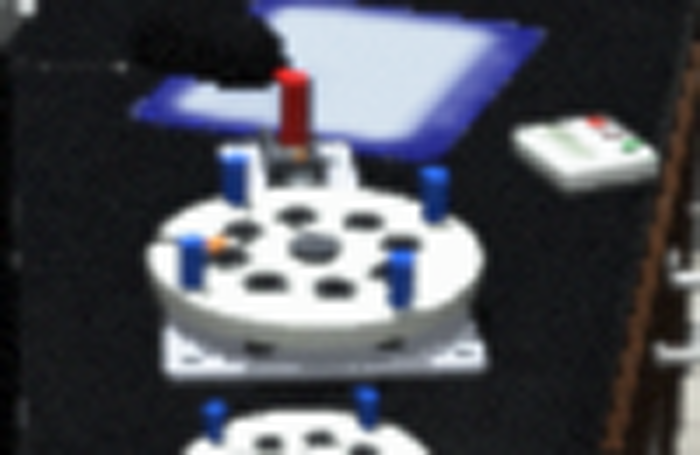

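```bash
cat >> h.py <<'E'
def blobs(n,p,mask,box,z,w=None):
    m=np.zeros(mask.shape,np.uint8); x0,y0,x1,y1=box; m[y0:y1,x0:x1]=mask[y0:y1,x0:x1]
    k,l,s,c=cv2.connectedComponentsWithStats(m); out=[]
    for i in range(1,k):
        if s[i,4]<3: continue
        v,u=np.where(l==i); wt=(w[v,u] if w is not None else np.ones(len(u)))
        cu,cv=(u*wt).sum()/wt.sum(),(v*wt).sum()/wt.sum()
        out.append((s[i,4],cu,cv,px2w(n,cu,cv,z=z)))
    return out
def measure(p,n='top',box=(340,150,450,245)):
    f=p.astype(float); R,G,B=f[...,0],f[...,1],f[...,2]
    bs=np.clip(B-R-30,0,None); rs=np.clip(R-np.maximum(G,B)-25,0,None)
    b=blobs(n,p,bs>15,box,46,bs); rd=blobs(n,p,rs>20,box,55,rs)
    os_=np.clip(np.minimum(R,G)-B-40,0,None); o=blobs(n,p,(os_>10)&(rs<60),box,32,os_)
    return b,rd,o
E
python3 - <<'E'
from h import *
p=np.load('pics/top0.npz')['p'];d=np.load('pics/top0.npz')['d']
K,V=cam('top'); print('campos',-V[:3,:3].T@V[:3,3])
b,rd,o=measure(p,box=(340,150,442,245))
for nm,L in(('blue',b),('red',rd),('or',o)):
    for e in L: print(nm,e[0],round(e[1],2),round(e[2],2),e[3].round(1))
S=np.array([e[3][:2] for e in b if e[0]>4]); 
c=S.mean(0); print(c,[(round(np.hypot(*(s-c)),1),round(np.degrees(np.arctan2(*(s-c)[::-1])),1)) for s in S])
for e in rd: v=e[3][:2]-c; print('post',np.hypot(*v),np.degrees(np.arctan2(v[1],v[0])))
E
```

```text
campos [ 272.85917323  -60.93297517 1723.87723217]
blue 17 400.2 185.01 [ 534. -296.   46.]
blue 17 369.35 185.63 [ 533.2 -194.4   46. ]
blue 16 370.23 216.21 [ 432.1 -195.    46. ]
blue 17 401.1 215.58 [ 432.9 -295.9   46. ]
blue 7 341.7 217.59 [ 428.7 -101.7   46. ]
red 34 427.34 187.63 [ 522.8 -383.2   55. ]
or 9 384.11 186.57 [ 531.6 -244.4   32. ]
[ 472.19194083 -216.59455712] [(np.float64(100.6), np.float64(-52.1)), (np.float64(64.9), np.float64(20.0)), (np.float64(45.5), np.float64(151.7)), (np.float64(88.5), np.float64(-116.3)), (np.float64(122.8), np.float64(110.7))]
post 174.13383969887937 -73.0905375316928
```

```bash
cat >> h.py <<'E'
from scipy.spatial.transform import Rotation as Ro
def rel(x,y,z,yawdeg):
    s=r.observe(); R=Ro.from_rotvec(s['ee_rot']); y_=np.radians(yawdeg)
    X=np.array([np.cos(y_),np.sin(y_),0]);Z=np.array([0,0,-1.]);T=Ro.from_matrix(np.stack([X,np.cross(Z,X),Z],1))
    d=R.inv().apply(np.array([x,y,z])-s['tcp_pos'])/10; t=(R.inv()*T).as_rotvec()
    print(t.round(3).tolist(),d.round(2).tolist())
E
python3 - <<'E'
from h import *
rel(432.5,-195,190,45)
# tongue end & notch check
for u,v in((585,130),(622,240),(357,125),(432,375),(102,200),(178,452)):
    w=px2w('top',340+(u)/6-.5+.08,155+v/6-.5+.08,z=8); print(w.round(1),np.degrees(np.arctan2(w[1]+245.3,w[0]-483.05)).round(2),np.hypot(w[1]+245.3,w[0]-483.05).round(1))
S=np.array([[534,-296],[533.2,-194.4],[432.1,-195],[432.9,-295.9]]);c=S.mean(0);print(c,[(np.hypot(*(s-c)).round(1),np.degrees(np.arctan2(*(s-c)[::-1])).round(2)) for s in S])
E
```

```text
[-0.002, 0.001, -1.981] [-23.47, -33.1, 4.09]
[ 568.3 -426.5    8. ] -64.81 200.3
[ 505.6 -444.8    8. ] -83.55 200.8
[ 572.7 -298.5    8. ] -30.66 104.3
[ 431.1 -336.1    8. ] -119.79 104.6
[ 531.9 -154.2    8. ] 61.8 103.3
[ 389.9 -193.8    8. ] 151.04 106.4
[ 483.05  -245.325] [(np.float64(71.9), np.float64(-44.84)), (np.float64(71.5), np.float64(45.44)), (np.float64(71.6), np.float64(135.35)), (np.float64(71.2), np.float64(-134.76))]
```

Request:
send_rows --pt "0 0 -1.98 -23.5 -33.1 4.1 3.0" --pt "0 0 -1.98 -23.5 -33.1 4.1 3.0" --pt "0 0 -1.98 -23.5 -33.1 4.1 3.0" --pt "0 0 -1.98 -23.5 -33.1 4.1 3.0" --pt "0 0 -1.98 -23.5 -33.1 4.1 3.0" --pt "0 0 -1.98 -23.5 -33.1 4.1 3.0" --pt "0 0 -1.98 -23.5 -33.1 4.1 3.0" --pt "0 0 -1.98 -23.5 -33.1 4.1 3.0"

```text
clock: 0.9
tcp_pos: [428.7, -200.0, 190.8]
ee_rot: [3.142, 0.016, -0.0]
force: [0.9, -1.0, 0.7]
opening: 0.35
```

```bash
python3 - <<'E'
from h import *
st();rel(432.5,-195,100,45)
E
```

```text
{'clock': 0.9, 'q': [-0.606, 0.134, -0.284, 1.152, -0.0, 0.954], 'tcp_pos': [428.684, -199.988, 190.757], 'ee_rot': [3.142, 0.016, -0.0], 'force': [0.928, -1.023, 0.672], 'opening': 0.35}
[0.0, 0.0, -0.775] [0.39, -0.5, 9.08]
```

Request:
send_rows --pt "0 0 -0.15 0.1 0 2 3.0" --pt "0 0 -0.3 0.1 0 5 3.0" --pt "0 0 -0.45 0.1 0 8 3.0" --pt "0 0 -0.6 0.1 0 9 3.0" --pt "0 0 -0.775 0.1 0 9 3.0" --pt "0 0 -0.775 0.1 0 9 3.0" --pt "0 0 -0.775 0.1 0 9 3.0"

```text
clock: 1.6
tcp_pos: [429.1, -201.9, 101.1]
ee_rot: [-2.908, -1.189, 0.0]
force: [-0.6, 0.6, 0.1]
opening: 0.352
```

```bash
python3 - <<'E'
from h import *
st();rel(432.4,-195,38,45.3)
p,d=shot('side','side1'); c=p[130:230,270:400]
cv2.imwrite('pics/z2.png',cv2.cvtColor(cv2.resize(c,None,fx=6,fy=6,interpolation=cv2.INTER_CUBIC),cv2.COLOR_RGB2BGR))
E
```

```text
{'clock': 1.6, 'q': [-0.609, 0.205, -0.433, 0.933, -0.0, 0.185], 'tcp_pos': [429.132, -201.945, 101.091], 'ee_rot': [-2.908, -1.189, 0.0], 'force': [-0.551, 0.58, 0.098], 'opening': 0.352}
[-0.0, 0.0, -0.014] [0.72, -0.27, 6.31]
```

View pics/z2.png

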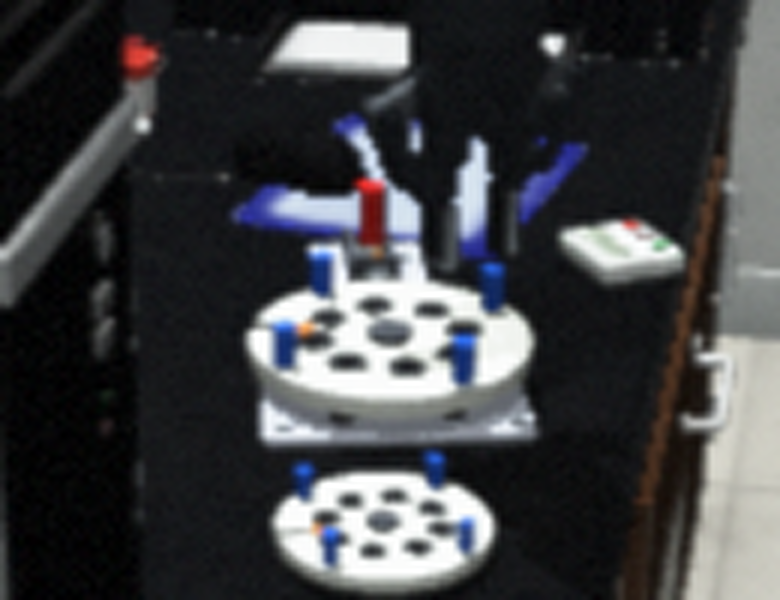

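Request:
send_rows --pt "0 0 -0.01 0.7 -0.3 0 3.0" --pt "0 0 -0.01 0.7 -0.3 1.5 3.0" --pt "0 0 -0.01 0.7 -0.3 3.0 3.0" --pt "0 0 -0.01 0.7 -0.3 3.8 3.0" --pt "0 0 -0.01 0.7 -0.3 3.8 3.0" --pt "0 0 -0.01 0.7 -0.3 3.8 3.0"

```text
clock: 2.25
tcp_pos: [432.2, -194.8, 63.4]
ee_rot: [2.9, 1.207, 0.0]
force: [0.4, -0.4, 1.7]
opening: 0.351
```

```bash
python3 - <<'E'
from h import *
st();rel(432.4,-195,38,45.3)
p,d=shot('side','side2'); c=p[130:230,270:400]
cv2.imwrite('pics/z3.png',cv2.cvtColor(cv2.resize(c,None,fx=6,fy=6,interpolation=cv2.INTER_CUBIC),cv2.COLOR_RGB2BGR))
E
```

```text
{'clock': 2.25, 'q': [-0.593, 0.244, -0.487, 0.839, -0.0, 0.189], 'tcp_pos': [432.219, -194.844, 63.428], 'ee_rot': [2.9, 1.207, 0.0], 'force': [0.384, -0.417, 1.712], 'opening': 0.351}
[0.0, -0.0, -0.002] [0.0, 0.02, 2.54]
```

View pics/z3.png

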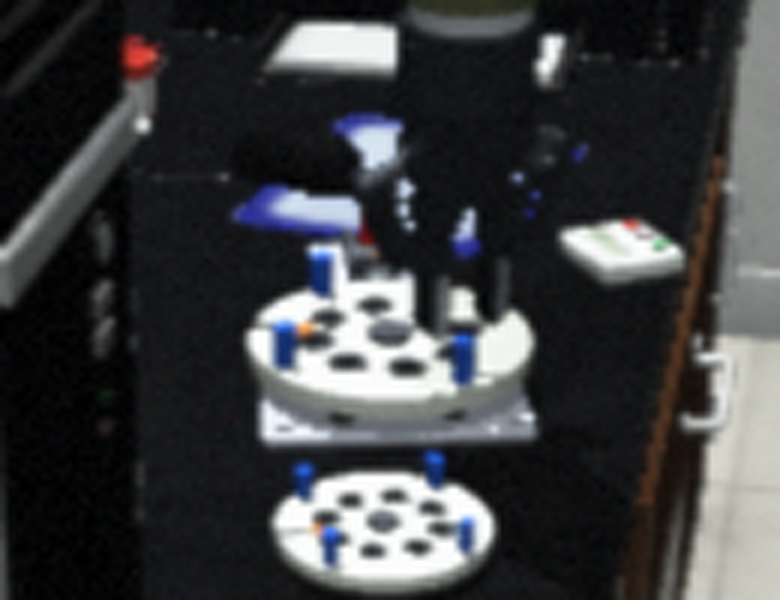

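```bash
python3 - <<'E'
from h import *
f=lambda P:((w2px('side',P)-[270,130]+.5)*6).round()
print(f((432,-195,63)),f((432,-195,58)),f((432,-296,58)))
s=.7071
for k in(15,-15): print(f((432+k*s,-195+k*s,66)),f((432+k*s,-195+k*s,75)))
E
```

```text
[465. 328.] [464. 336.] [494. 265.]
[442. 329.] [443. 314.]
[487. 317.] [488. 302.]
```

Request:
send_rows --pt "0 0 0 0 0 0.8 3.0" --pt "0 0 0 0 0 1.6 3.0" --pt "0 0 0 0 0 2.4 3.0" --pt "0 0 0 0 0 2.6 3.0" --pt "0 0 0 0 0 2.6 3.0"

```text
clock: 2.8
tcp_pos: [431.5, -194.6, 36.4]
ee_rot: [-2.899, -1.207, 0.001]
force: [-0.3, 0.0, -0.2]
opening: 0.354
```

```bash
python3 - <<'E'
from h import *
st()
p,d=shot('side','side3'); c=p[130:230,270:400]
cv2.imwrite('pics/z4.png',cv2.cvtColor(cv2.resize(c,None,fx=6,fy=6,interpolation=cv2.INTER_CUBIC),cv2.COLOR_RGB2BGR))
# plan: rows in current tool frame rotating about centre
s=r.observe(); R=Ro.from_rotvec(s['ee_rot']); C=np.array([483.05,-245.3,s['tcp_pos'][2]])
for a in range(-5,-90,-5):
    q=Ro.from_rotvec([0,0,np.radians(a)]); P=C+q.apply(s['tcp_pos']-C); print(a,round(-np.radians(a),3),(R.inv().apply(P-s['tcp_pos'])/10).round(2)[:2])
E
```

```text
{'clock': 2.8, 'q': [-0.593, 0.277, -0.522, 0.773, -0.0, 0.188], 'tcp_pos': [431.492, -194.562, 36.407], 'ee_rot': [-2.899, -1.207, 0.001], 'force': [-0.259, 0.043, -0.164], 'opening': 0.354}
-5 0.087 [0.63 0.03]
-10 0.175 [1.25 0.1 ]
-15 0.262 [1.86 0.24]
-20 0.349 [2.46 0.43]
-25 0.436 [3.05 0.66]
-30 0.524 [3.6  0.95]
-35 0.611 [4.13 1.29]
-40 0.698 [4.63 1.67]
-45 0.785 [5.1  2.09]
-50 0.873 [5.53 2.55]
-55 0.96 [5.91 3.05]
-60 1.047 [6.25 3.58]
-65 1.134 [6.54 4.13]
-70 1.222 [6.78 4.71]
-75 1.309 [6.97 5.31]
-80 1.396 [7.11 5.92]
-85 1.484 [7.2  6.55]
```

View pics/z4.png

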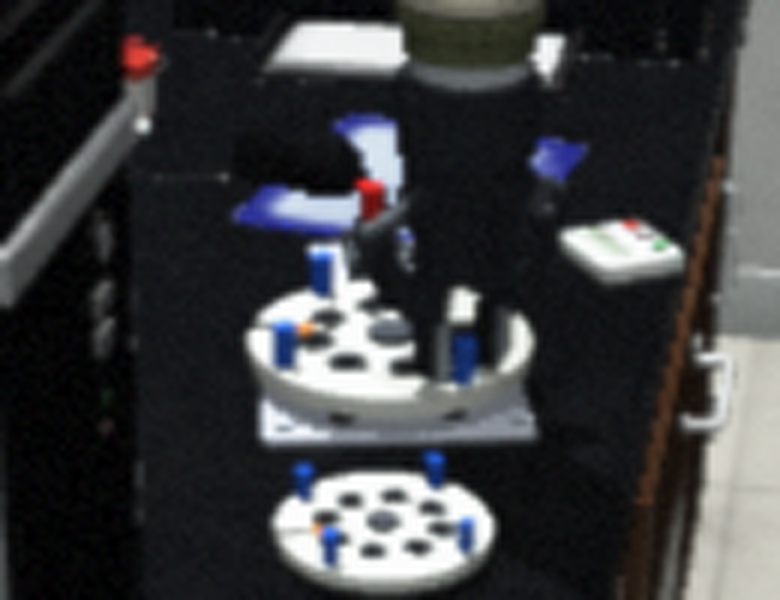

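Request:
send_rows --pt "0 0 0.017 0.125 0 0 3.0" --pt "0 0 0.035 0.25 0 0 3.0" --pt "0 0 0.052 0.375 0.01 0 3.0" --pt "0 0 0.07 0.5 0.015 0 3.0" --pt "0 0 0.087 0.63 0.03 0 3.0" --pt "0 0 0.105 0.75 0.04 0 3.0" --pt "0 0 0.122 0.87 0.05 0 3.0" --pt "0 0 0.14 1.0 0.07 0 3.0"

```text
clock: 3.65
tcp_pos: [439.4, -188.6, 37.2]
ee_rot: [2.978, 0.999, -0.001]
force: [-2.0, -2.6, 1.5]
opening: 0.351
```

Request:
send_rows --pt "0 0 0.026 0.19 0 0 3.0" --pt "0 0 0.052 0.375 0.01 0 3.0" --pt "0 0 0.079 0.565 0.025 0 3.0" --pt "0 0 0.105 0.75 0.04 0 3.0" --pt "0 0 0.131 0.935 0.06 0 3.0" --pt "0 0 0.157 1.12 0.09 0 3.0" --pt "0 0 0.183 1.305 0.12 0 3.0" --pt "0 0 0.209 1.49 0.155 0 3.0"

```text
clock: 4.45
tcp_pos: [452.5, -180.4, 37.1]
ee_rot: [3.067, 0.682, -0.0]
force: [-4.0, -2.4, 3.4]
opening: 0.35
```

```bash
python3 - <<'E'
from h import *
st()
s=r.observe();v=s['tcp_pos'][:2]-np.array([483.05,-245.3]);print(np.hypot(*v),np.degrees(np.arctan2(v[1],v[0])))
p,d=shot('side','side4'); c=p[130:230,270:400]
cv2.imwrite('pics/z5.png',cv2.cvtColor(cv2.resize(c,None,fx=6,fy=6,interpolation=cv2.INTER_CUBIC),cv2.COLOR_RGB2BGR))
E
```

```text
{'clock': 4.45, 'q': [-0.544, 0.298, -0.49, 0.783, -0.0, 0.589], 'tcp_pos': [452.463, -180.428, 37.114], 'ee_rot': [3.067, 0.682, -0.0], 'force': [-4.025, -2.415, 3.389], 'opening': 0.35}
71.72074714706032 115.24370903566006
```

View pics/z5.png

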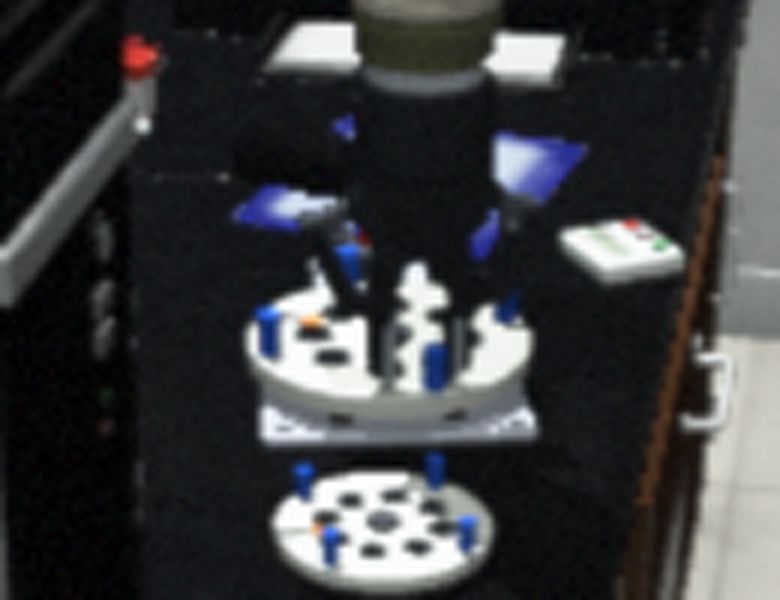

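Request:
send_rows --pt "0 0 0.026 0.19 0 0 3.0" --pt "0 0 0.052 0.375 0.01 0 3.0" --pt "0 0 0.079 0.565 0.025 0 3.0" --pt "0 0 0.105 0.75 0.04 0 3.0" --pt "0 0 0.131 0.935 0.06 0 3.0" --pt "0 0 0.157 1.12 0.09 0 3.0" --pt "0 0 0.183 1.305 0.12 0 3.0" --pt "0 0 0.209 1.49 0.155 0 3.0"

```text
clock: 5.3
tcp_pos: [466.7, -175.5, 37.1]
ee_rot: [3.121, 0.359, -0.0]
force: [-3.0, -2.7, 2.8]
opening: 0.354
```

Request:
send_rows --pt "0 0 0.026 0.19 0 0 3.0" --pt "0 0 0.052 0.375 0.01 0 3.0" --pt "0 0 0.079 0.565 0.025 0 3.0" --pt "0 0 0.105 0.75 0.04 0 3.0" --pt "0 0 0.131 0.935 0.06 0 3.0" --pt "0 0 0.157 1.12 0.09 0 3.0" --pt "0 0 0.183 1.305 0.12 0 3.0" --pt "0 0 0.209 1.49 0.155 0 3.0"

```text
clock: 6.1
tcp_pos: [481.5, -173.7, 37.0]
ee_rot: [3.141, 0.031, 0.0]
force: [-3.1, -1.6, 2.5]
opening: 0.352
```

Request:
send_rows --pt "0 0 0.026 0.19 0 0 3.0" --pt "0 0 0.052 0.375 0.01 0 3.0" --pt "0 0 0.079 0.565 0.025 0 3.0" --pt "0 0 0.105 0.75 0.04 0 3.0" --pt "0 0 0.131 0.935 0.06 0 3.0" --pt "0 0 0.157 1.12 0.09 0 3.0" --pt "0 0 0.183 1.305 0.12 0 3.0" --pt "0 0 0.209 1.49 0.155 0 3.0"

```text
clock: 6.9
tcp_pos: [496.4, -174.8, 37.0]
ee_rot: [-3.127, 0.297, 0.0]
force: [-2.6, -0.7, -0.2]
opening: 0.353
```

Request:
send_rows --pt "0 0 0.026 0.19 0 0 3.0" --pt "0 0 0.052 0.375 0.01 0 3.0" --pt "0 0 0.079 0.565 0.025 0 3.0" --pt "0 0 0.105 0.75 0.04 0 3.0" --pt "0 0 0.131 0.935 0.06 0 3.0" --pt "0 0 0.131 0.935 0.06 0 3.0"

```text
clock: 7.5
tcp_pos: [505.8, -177.2, 37.1]
ee_rot: [-3.101, 0.499, -0.001]
force: [-1.6, -0.9, -1.0]
opening: 0.352
```

```bash
python3 - <<'E'
from h import *
st()
s=r.observe();v=s['tcp_pos'][:2]-np.array([483.05,-245.3]);print(np.hypot(*v),np.degrees(np.arctan2(v[1],v[0])))
p,d=shot('side','side5'); c=p[130:230,270:400]
cv2.imwrite('pics/z6.png',cv2.cvtColor(cv2.resize(c,None,fx=6,fy=6,interpolation=cv2.INTER_CUBIC),cv2.COLOR_RGB2BGR))
p,d=shot('top','top5'); c=p[155:250,340:470]
cv2.imwrite('pics/z7.png',cv2.cvtColor(cv2.resize(c,None,fx=6,fy=6,interpolation=cv2.INTER_CUBIC),cv2.COLOR_RGB2BGR))
E
```

```text
{'clock': 7.5, 'q': [-0.487, 0.378, -0.368, 0.824, 0.001, 1.403], 'tcp_pos': [505.85, -177.19, 37.094], 'ee_rot': [-3.101, 0.499, -0.001], 'force': [-1.614, -0.929, -0.994], 'opening': 0.352}
71.82494621475995 71.4922790633772
```

View pics/z6.png

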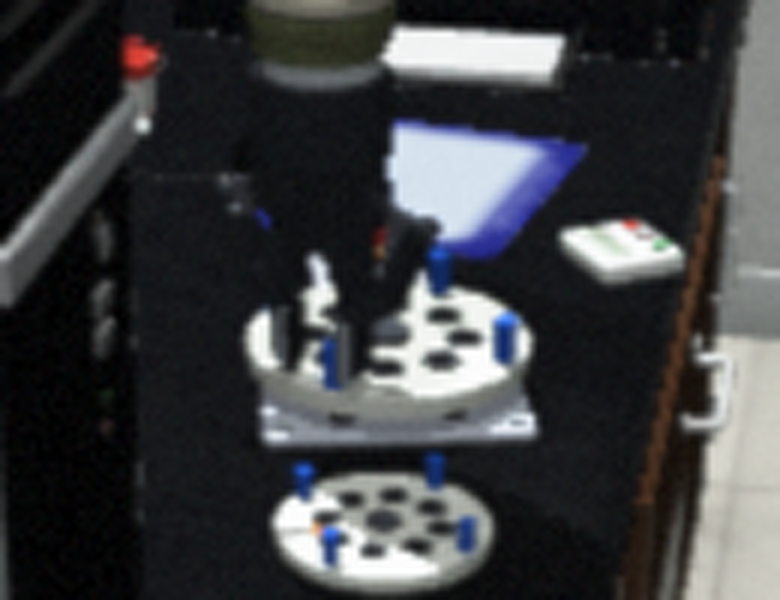

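View pics/z7.png

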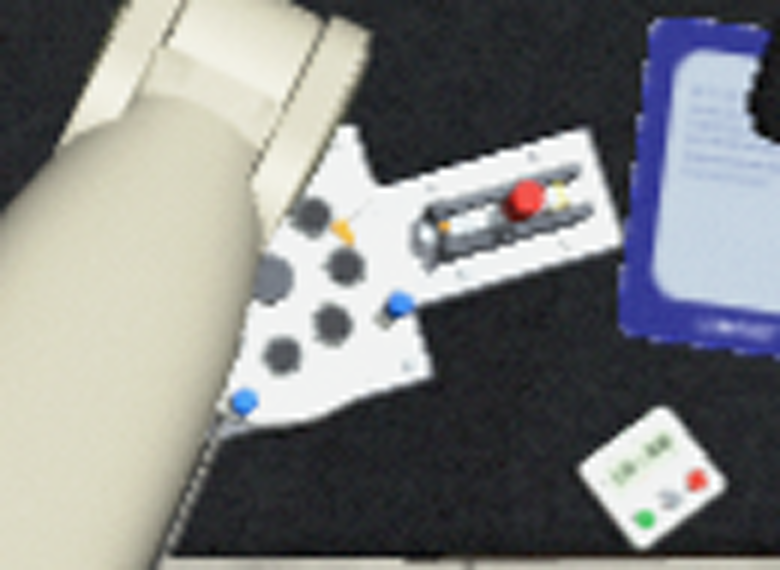

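```bash
cat > ang.py <<'E'
from h import *
import sys
def go(tag,c=np.array([483.05,-245.3])):
    p=np.load(f'pics/{tag}.npz')['p']; b,rd,o=measure(p,box=(345,150,442,245))
    for nm,L in(('blue',b),('red',rd),('or',o)):
        for e in L:
            v=e[3][:2]-c; print(nm,e[0],e[3].round(1)[:2],np.hypot(*v).round(1),np.degrees(np.arctan2(v[1],v[0])).round(2))
go(sys.argv[1])
E
python3 ang.py top5
```

```text
blue 16 [ 466.7 -314. ] 70.6 -103.43
blue 15 [ 414.4 -227.7] 70.9 165.6
red 33 [ 522.9 -383.2] 143.6 -73.88
or 8 [ 509.1 -286.1] 48.5 -57.44
```

Request:
send_rows --pt "0 0 0.026 0.19 0 0 3.0" --pt "0 0 0.061 0.435 0.01 0 3.0" --pt "0 0 0.105 0.75 0.04 0 3.0" --pt "0 0 0.14 1.0 0.07 0 3.0" --pt "0 0 0.175 1.25 0.11 0 3.0" --pt "0 0 0.209 1.49 0.155 0 3.0" --pt "0 0 0.235 1.67 0.2 0 3.0" --pt "0 0 0.244 1.735 0.213 0 3.0"

```text
clock: 8.4
tcp_pos: [521.1, -184.7, 37.1]
ee_rot: [3.018, -0.873, -0.001]
force: [-4.3, -0.4, 1.2]
opening: 0.352
```

Request:
send_rows --pt "0 0 0 0 0 0 3.0" --pt "0 0 0 0 0 0 3.0"

```text
clock: 8.6
tcp_pos: [521.2, -184.6, 37.1]
ee_rot: [-3.018, 0.871, -0.0]
force: [-2.6, -0.1, 0.6]
opening: 0.353
```

```bash
python3 - <<'E'
from h import *
st()
s=r.observe();v=s['tcp_pos'][:2]-np.array([483.05,-245.3]);print(np.hypot(*v),np.degrees(np.arctan2(v[1],v[0])))
p,d=shot('top','top6'); c=p[155:250,340:470]
cv2.imwrite('pics/z8.png',cv2.cvtColor(cv2.resize(c,None,fx=6,fy=6,interpolation=cv2.INTER_CUBIC),cv2.COLOR_RGB2BGR))
E
python3 ang.py top6
```

```text
{'clock': 8.6, 'q': [-0.486, 0.406, -0.324, 0.841, 0.0, 1.647], 'tcp_pos': [521.2, -184.606, 37.101], 'ee_rot': [-3.018, 0.871, -0.0], 'force': [-2.643, -0.055, 0.556], 'opening': 0.353}
71.6880967429753 57.84801140860204
blue 17 [ 547.2 -277.5] 71.8 -26.69
blue 17 [ 451.1 -307.6] 70.0 -117.19
red 33 [ 523.  -383.4] 143.8 -73.87
or 10 [ 498.3 -291. ] 48.1 -71.55
```

View pics/z8.png

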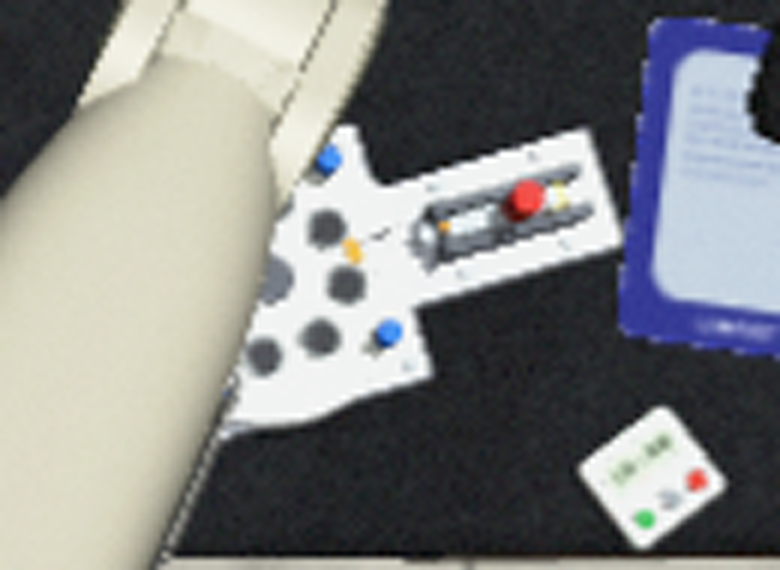

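Request:
send_rows --pt "0 0 0.009 0.06 0 0 3.0" --pt "0 0 0.017 0.12 0 0 3.0" --pt "0 0 0.026 0.19 0 0 3.0" --pt "0 0 0.035 0.25 0 0 3.0" --pt "0 0 0.035 0.25 0 0 3.0" --pt "0 0 0.035 0.25 0 0 3.0"

```text
clock: 9.25
tcp_pos: [523.5, -186.0, 37.1]
ee_rot: [3.003, -0.924, 0.0]
force: [-2.1, -0.2, 0.6]
opening: 0.35
```

Request:
send_rows --pt "0 0 -0.02 -0.15 0 0 3.0" --pt "0 0 -0.05 -0.4 0 0 3.0" --pt "0 0 -0.07 -0.55 0 0 3.0" --pt "0 0 -0.07 -0.55 0 0 3.0"

```text
clock: 9.65
tcp_pos: [519.0, -182.8, 37.3]
ee_rot: [3.034, -0.817, 0.001]
force: [0.6, 0.1, 0.6]
opening: 0.356
```

```bash
python3 - <<'E'
from h import *
st()
p,d=shot('top','top7')
E
python3 ang.py top7
```

```text
{'clock': 9.65, 'q': [-0.485, 0.401, -0.332, 0.837, 0.0, 1.612], 'tcp_pos': [518.96, -182.791, 37.308], 'ee_rot': [3.034, -0.817, 0.001], 'force': [0.573, 0.131, 0.608], 'opening': 0.356}
blue 16 [ 546.1 -279.9] 71.9 -28.73
blue 16 [ 448.6 -306.5] 70.3 -119.34
red 33 [ 522.9 -383.3] 143.7 -73.88
or 9 [ 496.2 -291.6] 48.2 -74.15
```

Request:
send_rows --pt "0 0 0 0 0 -1 3.0" --pt "0 0 0 0 0 -3 3.0" --pt "0 0 0 0 0 -6 3.0" --pt "0 0 0 0 0 -9 3.0" --pt "0 0 0 0 0 -10 3.0" --pt "0 0 0 0 0 -10 3.0"

```text
clock: 10.3
tcp_pos: [520.2, -183.6, 139.3]
ee_rot: [3.032, -0.818, 0.007]
force: [0.8, -0.2, -0.3]
opening: 0.352
```

```bash
python3 - <<'E'
from h import *
st(); rel(532.4,-417.4,130,16)
E
```

```text
{'clock': 10.3, 'q': [-0.485, 0.309, -0.19, 1.067, 0.0, 1.613], 'tcp_pos': [520.182, -183.626, 139.332], 'ee_rot': [3.032, -0.818, 0.007], 'force': [0.822, -0.235, -0.286], 'opening': 0.352}
[0.002, -0.004, -0.806] [12.81, 19.59, 0.99]
```

Request:
send_rows --pt "0 0 -0.1 1.5 2.4 0 0" --pt "0 0 -0.22 4.0 6.0 0 0" --pt "0 0 -0.36 6.5 10.0 0 0" --pt "0 0 -0.5 9.5 14.5 0 0" --pt "0 0 -0.63 11.5 17.5 0 0" --pt "0 0 -0.75 12.8 19.6 0 0" --pt "0 0 -0.806 12.8 19.6 1 0" --pt "0 0 -0.806 12.8 19.6 1 0"

```text
clock: 11.1
tcp_pos: [529.1, -416.5, 123.4]
ee_rot: [-3.107, -0.434, 0.005]
force: [-1.2, 1.0, -0.2]
opening: -0.003
```

Request:
send_rows --pt "0 0 0 0 0 0 0" --pt "0 0 0 0 0 0 0"

```text
clock: 11.3
tcp_pos: [530.7, -415.8, 126.8]
ee_rot: [-3.11, -0.436, 0.001]
force: [0.3, 0.4, -0.9]
opening: 0.0
```

```bash
python3 - <<'E'
from h import *
st(); rel(532.4,-417.4,44,16)
for n in('top','side'):
    p,d=shot(n,n+'8'); c=p[155:250,340:470] if n=='top' else p[130:230,270:400]
    cv2.imwrite(f'pics/{n}8z.png',cv2.cvtColor(cv2.resize(c,None,fx=6,fy=6,interpolation=cv2.INTER_CUBIC),cv2.COLOR_RGB2BGR))
E
python3 ang.py top8
```

```text
{'clock': 11.3, 'q': [-0.783, 0.55, 0.151, 1.173, -0.0, 0.508], 'tcp_pos': [530.743, -415.789, 126.785], 'ee_rot': [-3.11, -0.436, 0.001], 'force': [0.301, 0.443, -0.92], 'opening': 0.0}
[-0.001, 0.0, -0.0] [0.12, 0.21, 8.28]
blue 15 [ 545.9 -280. ] 71.8 -28.93
blue 18 [ 519.1 -182.3] 72.6 60.22
blue 15 [ 421.7 -209. ] 71.2 149.36
or 9 [ 496.3 -291.6] 48.1 -73.98
```

View pics/top8z.png

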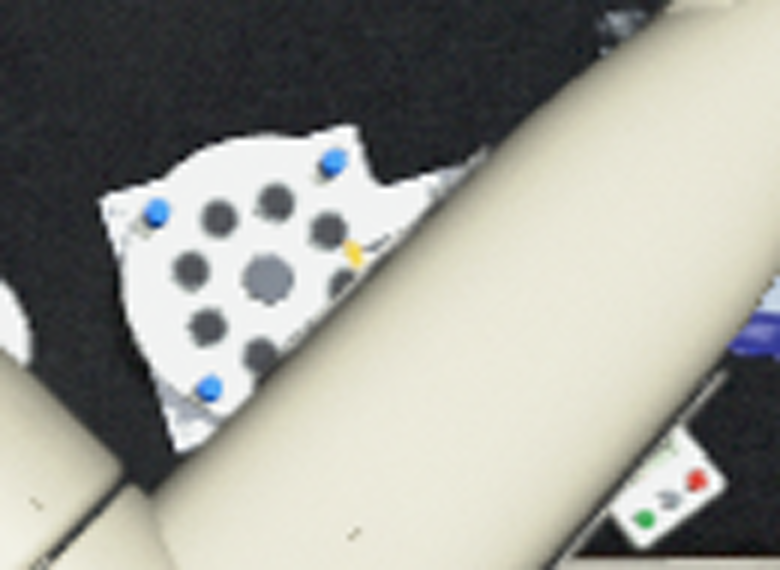

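View pics/side8z.png

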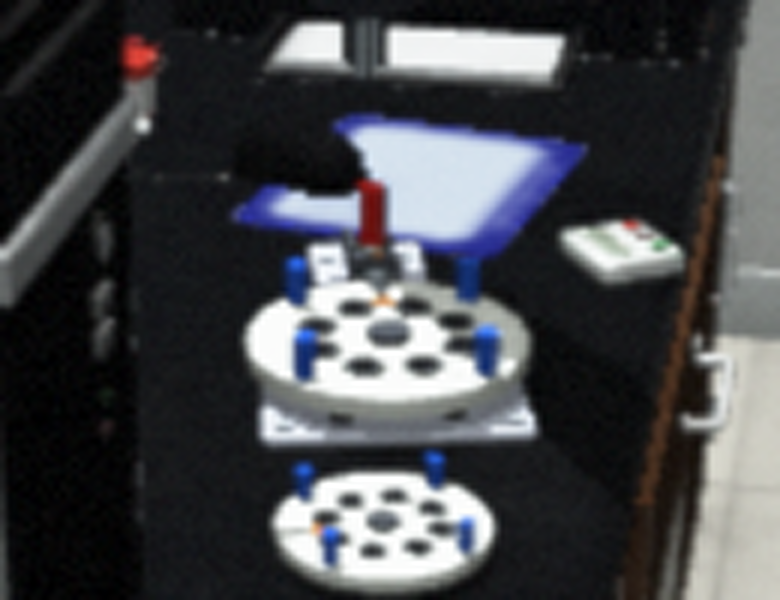

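Request:
send_rows --pt "0 0 0 0 0 1.5 0" --pt "0 0 0 0 0.1 3.5 0" --pt "0 0 0 0 0.1 5.5 0" --pt "0 0 0 0 0.1 7.2 0" --pt "0 0 0 0 0.1 8.0 0" --pt "0 0 0 0 0.1 8.3 0" --pt "0 0 0 0 0.1 8.3 0" --pt "0 0 0 0 0.1 8.3 0"

```text
clock: 12.2
tcp_pos: [531.7, -418.1, 45.3]
ee_rot: [3.11, 0.437, 0.002]
force: [0.2, 0.7, -0.0]
opening: -0.001
```

```bash
python3 - <<'E'
from h import *
st(); rel(532.4,-417.4,44,16)
P=np.array(r.observe()['tcp_pos'])[:2]-[483.05,-245.3]; u=np.array([np.cos(np.radians(-74)),np.sin(np.radians(-74))]); print('along',P@u,'lat',P@[-u[1],u[0]])
p,d=shot('side','side9'); c=p[130:230,270:400]
cv2.imwrite('pics/side9z.png',cv2.cvtColor(cv2.resize(c,None,fx=6,fy=6,interpolation=cv2.INTER_CUBIC),cv2.COLOR_RGB2BGR))
E
```

```text
{'clock': 12.2, 'q': [-0.785, 0.607, 0.039, 1.002, -0.0, 0.507], 'tcp_pos': [531.693, -418.103, 45.284], 'ee_rot': [3.11, 0.437, 0.002], 'force': [0.226, 0.654, -0.011], 'opening': -0.001}
[0.002, -0.001, -0.0] [0.09, -0.05, 0.13]
along 179.5164226309751 lat -0.8719657293021257
```

View pics/side9z.png

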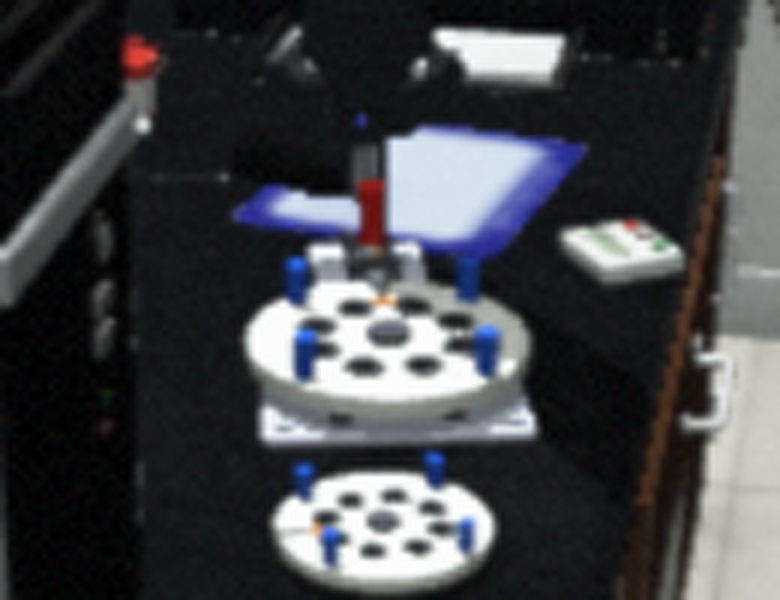

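Request:
send_rows --pt "0 0 0 0.05 -0.3 0.1 0" --pt "0 0 0 0.1 -0.7 0.1 0" --pt "0 0 0 0.1 -1.0 0.1 0" --pt "0 0 0 0.1 -1.2 0.1 0" --pt "0 0 0 0.1 -1.35 0.1 0" --pt "0 0 0 0.1 -1.45 0.1 0" --pt "0 0 0 0.1 -1.55 0.1 0" --pt "0 0 0 0.1 -1.65 0.1 0"

```text
clock: 13.05
tcp_pos: [527.5, -401.5, 43.1]
ee_rot: [3.111, 0.437, 0.0]
force: [-0.3, -0.3, -0.6]
opening: -0.001
```

Request:
send_rows --pt "0 0 0 0 -0.1 0 0" --pt "0 0 0 0 -0.2 0 0" --pt "0 0 0 0 -0.3 0 0" --pt "0 0 0 0 -0.4 0 0"

```text
clock: 13.45
tcp_pos: [526.6, -398.4, 43.2]
ee_rot: [3.11, 0.436, 0.001]
force: [0.1, -1.6, -1.5]
opening: 0.0
```

Request:
send_rows --pt "0 0 0 0 -0.1 0 0" --pt "0 0 0 0 -0.2 0 0" --pt "0 0 0 0 -0.3 0 0" --pt "0 0 0 0 -0.4 0 0"

```text
clock: 13.85
tcp_pos: [525.3, -393.9, 43.1]
ee_rot: [3.111, 0.437, 0.0]
force: [0.9, -2.1, -1.5]
opening: 0.001
```

```bash
cat > along.py <<'E'
from h import *
s=r.observe();P=np.array(s['tcp_pos'])[:2]-[483.05,-245.3]; u=np.array([np.cos(np.radians(-74)),np.sin(np.radians(-74))]); n=np.array([-u[1],u[0]])
print('t',s['clock'],'along',(P@u).round(2),'lat',(P@n).round(2),'z',s['tcp_pos'][2],'F along',(np.array(s['force'])[:2]@u).round(2),'lat',(np.array(s['force'])[:2]@n).round(2))
E
python3 along.py
```

```text
t 13.85 along 154.44 lat -0.35 z 43.13540833136476 F along 2.31 lat 0.27
```

Request:
send_rows --pt "0 0 0 0 -0.1 0 0" --pt "0 0 0 0 -0.2 0 0" --pt "0 0 0 0 -0.3 0 0"

```text
clock: 14.15
tcp_pos: [524.4, -390.9, 43.1]
ee_rot: [3.111, 0.437, -0.0]
force: [1.1, -3.5, -0.6]
opening: 0.001
```

```bash
python3 along.py; python3 - <<'E'
from h import *
p,d=shot('side','side10'); c=p[130:230,270:400]
cv2.imwrite('pics/side10z.png',cv2.cvtColor(cv2.resize(c,None,fx=6,fy=6,interpolation=cv2.INTER_CUBIC),cv2.COLOR_RGB2BGR))
E
```

```text
t 14.15 along 151.34 lat -0.33 z 43.13031534281553 F along 3.71 lat 0.11
```

View pics/side10z.png

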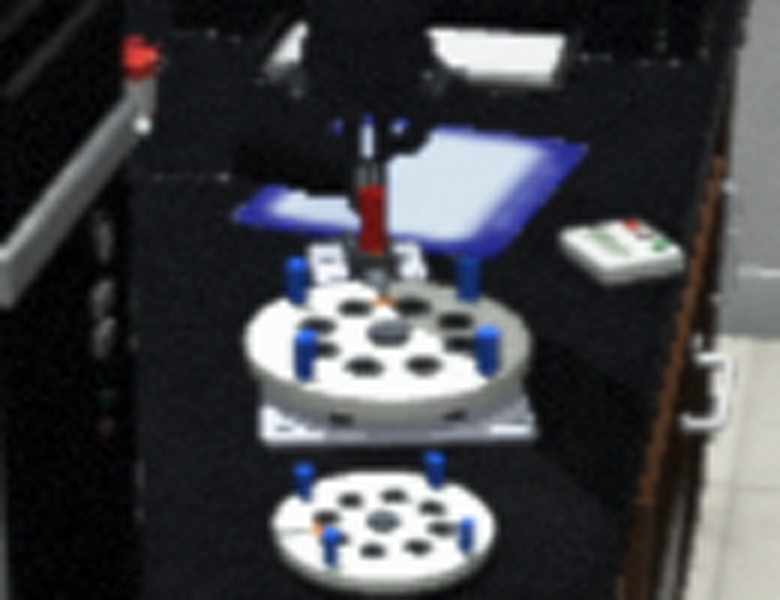

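Request:
send_rows --pt "0 0 0 0 -0.07 0 0" --pt "0 0 0 0 -0.14 0 0" --pt "0 0 0 0 -0.2 0 0"

```text
clock: 14.5
tcp_pos: [523.9, -389.0, 43.1]
ee_rot: [3.111, 0.437, 0.0]
force: [0.1, -4.0, -0.9]
opening: -0.0
```

```bash
python3 along.py
```

```text
t 14.5 along 149.4 lat -0.32 z 43.1480304686554 F along 3.91 lat -1.01
```

Request:
send_rows --pt "0 0 0 0 -0.05 0 0" --pt "0 0 0 0 -0.1 0 0" --pt "0 0 0 0 -0.15 0 0"

```text
clock: 14.8
tcp_pos: [523.5, -387.6, 43.1]
ee_rot: [3.111, 0.437, 0.0]
force: [0.5, -3.1, -1.2]
opening: 0.001
```

Request:
send_rows --pt "0 0 0 0 -0.05 0 0" --pt "0 0 0 0 -0.1 0 0" --pt "0 0 0 0 -0.15 0 0"

```text
clock: 15.1
tcp_pos: [523.1, -386.1, 43.2]
ee_rot: [3.111, 0.437, 0.0]
force: [1.0, -2.9, -1.6]
opening: 0.0
```

Request:
send_rows --pt "0 0 0 0 -0.05 0 0" --pt "0 0 0 0 -0.1 0 0" --pt "0 0 0 0 -0.15 0 0"

```text
clock: 15.4
tcp_pos: [522.7, -384.6, 43.1]
ee_rot: [3.111, 0.437, 0.0]
force: [0.9, -3.0, -1.0]
opening: 0.002
```

Request:
send_rows --pt "0 0 0 0 -0.05 0 0" --pt "0 0 0 0 -0.1 0 0" --pt "0 0 0 0 -0.15 0 0"

```text
clock: 15.7
tcp_pos: [522.3, -383.2, 43.1]
ee_rot: [3.111, 0.437, 0.0]
force: [1.6, -2.9, -1.2]
opening: 0.005
```

Request:
send_rows --pt "0 0 0 0 -0.05 0 0" --pt "0 0 0 0 -0.1 0 0" --pt "0 0 0 0 -0.15 0 0"

```text
clock: 16.0
tcp_pos: [521.9, -381.8, 43.1]
ee_rot: [3.111, 0.437, 0.0]
force: [1.2, -3.2, -0.9]
opening: -0.002
```

Request:
send_rows --pt "0 0 0 0 -0.05 0 0" --pt "0 0 0 0 -0.1 0 0" --pt "0 0 0 0 -0.15 0 0"

```text
clock: 16.3
tcp_pos: [521.6, -380.7, 43.2]
ee_rot: [3.11, 0.436, 0.0]
force: [1.3, -3.7, -1.6]
opening: -0.002
```

Request:
send_rows --pt "0 0 0 0 -0.03 0 0" --pt "0 0 0 0 -0.06 0 0"

```text
clock: 16.5
tcp_pos: [521.4, -380.1, 43.2]
ee_rot: [3.11, 0.437, 0.0]
force: [2.3, -4.6, -1.5]
opening: -0.003
```

Request:
send_rows --pt "0 0 0 0 -0.03 0 0" --pt "0 0 0 0 -0.06 0 0"

```text
clock: 16.7
tcp_pos: [521.2, -379.3, 43.2]
ee_rot: [3.111, 0.437, 0.0]
force: [1.8, -3.5, -1.0]
opening: 0.005
```

```bash
python3 along.py
```

```text
t 16.7 along 139.36 lat -0.24 z 43.178105174230225 F along 3.84 lat 0.76
```

Request:
send_rows --pt "0 0 0 0 -0.04 0 0" --pt "0 0 0 0 -0.08 0 0" --pt "0 0 0 0 -0.12 0 0"

```text
clock: 17.0
tcp_pos: [521.0, -378.7, 43.2]
ee_rot: [3.11, 0.436, 0.0]
force: [1.0, -6.9, -2.7]
opening: 0.0
```

Request:
send_rows --pt "0 0 0 0 -0.02 0 0" --pt "0 0 0 0 -0.02 0 0"

```text
clock: 17.2
tcp_pos: [521.0, -378.7, 43.2]
ee_rot: [3.109, 0.436, 0.001]
force: [2.2, -7.0, -3.6]
opening: 0.002
```

```bash
python3 along.py
```

```text
t 17.2 along 138.7 lat -0.27 z 43.249527416691215 F along 7.29 lat 0.18
```

Request:
send_rows --pt "0 0 0 0 -0.03 0 0" --pt "0 0 0 0 -0.03 0 0"

```text
clock: 17.4
tcp_pos: [521.0, -378.6, 43.2]
ee_rot: [3.109, 0.436, 0.001]
force: [2.4, -6.6, -3.2]
opening: 0.002
```

```bash
python3 along.py
```

```text
t 17.4 along 138.6 lat -0.29 z 43.23448006563098 F along 7.0 lat 0.52
```

Request:
send_rows --pt "0 0 0 0 -0.05 0 0" --pt "0 0 0 0 -0.05 0 0"

```text
clock: 17.6
tcp_pos: [520.9, -378.4, 43.3]
ee_rot: [3.109, 0.436, 0.001]
force: [2.2, -8.3, -3.8]
opening: -0.001
```

```bash
python3 along.py
```

```text
t 17.6 along 138.43 lat -0.27 z 43.2587118591789 F along 8.6 lat -0.15
```

Request:
send_rows --pt "0 0 0 0 -0.04 0 0" --pt "0 0 0 0 -0.04 0 0"

```text
clock: 17.8
tcp_pos: [520.9, -378.4, 43.3]
ee_rot: [3.108, 0.435, 0.001]
force: [2.7, -8.3, -3.5]
opening: -0.001
```

```bash
python3 along.py
```

```text
t 17.8 along 138.34 lat -0.27 z 43.286789721916136 F along 8.71 lat 0.35
```

Request:
send_rows --pt "0 0 0 0 -0.05 0 0" --pt "0 0 0 0 -0.05 0 0"

```text
clock: 18.0
tcp_pos: [520.9, -378.3, 43.3]
ee_rot: [3.107, 0.435, 0.001]
force: [3.1, -10.1, -4.2]
opening: -0.001
```

```bash
python3 along.py
```

```text
t 18.0 along 138.26 lat -0.26 z 43.34092428542145 F along 10.59 lat 0.19
```

Request:
send_rows --pt "0 0 0 0 0 0 0" --pt "0 0 0 0 0 0 0" --pt "0 0 0 0 0 0 0"

```text
clock: 18.3
tcp_pos: [520.9, -378.2, 43.3]
ee_rot: [3.108, 0.435, 0.001]
force: [3.4, -9.0, -4.2]
opening: 0.0
```

```bash
python3 along.py
```

```text
t 18.3 along 138.21 lat -0.28 z 43.30095159724599 F along 9.64 lat 0.8
```

Request:
send_rows --pt "0 0 0 0 0 0 0" --pt "0 0 0 0 0 0 0" --pt "0 0 0 0 0 0 0" --pt "0 0 0 0 0 0 0"

```text
clock: 18.7
tcp_pos: [520.9, -378.3, 43.3]
ee_rot: [3.108, 0.435, 0.001]
force: [2.2, -9.4, -3.6]
opening: 0.003
```

```bash
python3 along.py
```

```text
t 18.7 along 138.23 lat -0.27 z 43.32945912460782 F along 9.67 lat -0.45
```

Request:
send_rows --pt "0 0 0 0 0.1 0 0" --pt "0 0 0 0 0.3 0 0" --pt "0 0 0 0 0.8 0 0" --pt "0 0 0 0 1.5 0 0" --pt "0 0 0 0 2.5 0 0" --pt "0 0 0 0 2.5 -2 0" --pt "0 0 0 0 2.5 -6 0" --pt "0 0 0 0 2.5 -10 0"

```text
clock: 19.5
tcp_pos: [526.5, -400.1, 143.0]
ee_rot: [-3.109, -0.436, 0.003]
force: [0.9, -1.2, -0.2]
opening: 0.004
```

Request:
send_rows --pt "0 0 0 2 5 -3 0" --pt "0 0 0 1 10 -6 0" --pt "0 0 0 0 14 -8 0" --pt "0 0 0 -2 18 -9 0" --pt "0 0 0 -6 20 -9 0" --pt "0 0 0 -10 20 -9 0" --pt "0 0 0 -14 20 -9 0" --pt "0 0 0 -18 20 -9 0"

```text
clock: 20.3
tcp_pos: [407.2, -643.3, 231.7]
ee_rot: [-3.11, -0.436, 0.0]
force: [-0.4, -1.3, -0.6]
opening: 0.006
```

Request:
send_rows --pt "0 0 0 -3 0 0 0" --pt "0 0 0 -6 0 0 0" --pt "0 0 0 -9 0 0 0" --pt "0 0 0 -9 0 0 0"

```text
clock: 20.7
tcp_pos: [318.2, -668.6, 233.1]
ee_rot: [-3.112, -0.429, 0.002]
force: [-0.9, 0.4, 0.4]
opening: -0.0
```

```bash
python3 - <<'E'
from h import *
st()
for n in('top','side'):
    p,d=shot(n,n+'11'); c=p[155:250,340:470] if n=='top' else p[130:230,270:400]
    cv2.imwrite(f'pics/{n}11z.png',cv2.cvtColor(cv2.resize(c,None,fx=6,fy=6,interpolation=cv2.INTER_CUBIC),cv2.COLOR_RGB2BGR))
E
python3 ang.py top11
```

```text
{'clock': 20.7, 'q': [-1.234, 0.677, 0.63, 1.525, -0.001, 0.063], 'tcp_pos': [318.189, -668.627, 233.139], 'ee_rot': [-3.112, -0.429, 0.002], 'force': [-0.87, 0.362, 0.368], 'opening': -0.0}
blue 14 [ 545.7 -279.9] 71.6 -28.89
blue 17 [ 519.2 -182.1] 72.8 60.26
blue 16 [ 448.2 -306.3] 70.3 -119.76
blue 15 [ 421.4 -208.6] 71.8 149.25
red 33 [ 516.4 -361.5] 120.9 -73.97
or 12 [ 526.9 -403.3] 163.9 -74.49
or 8 [ 495.6 -291.5] 47.9 -74.79
```

View pics/top11z.png

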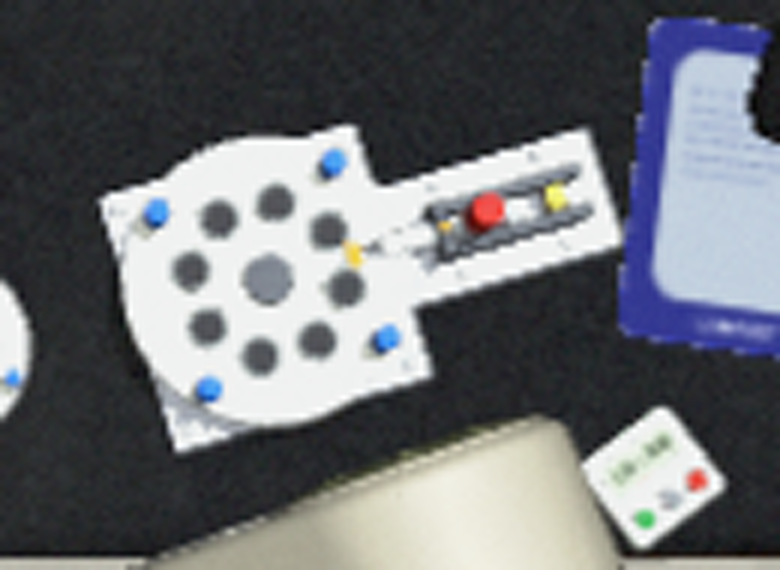

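View pics/side11z.png

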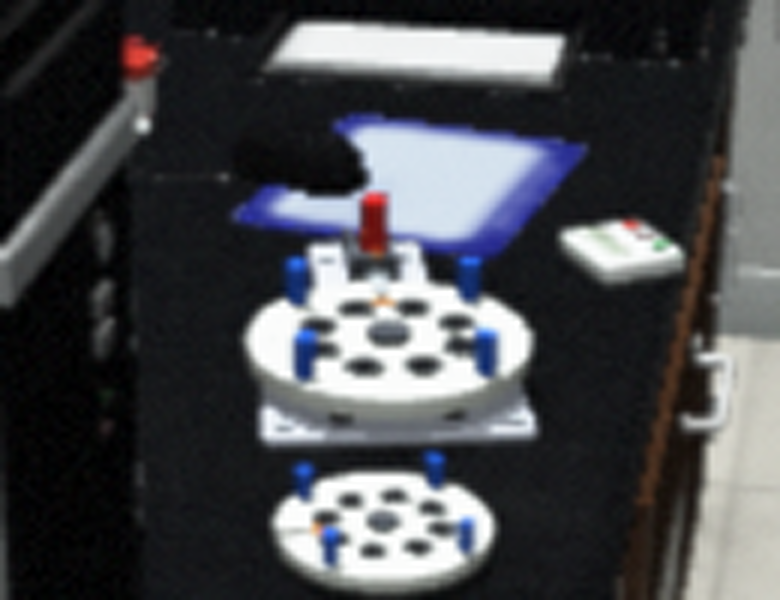

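```bash
python3 - <<'E'
from h import *
print(r.job_done()); st()
E
```

```text
the job is handed in; nothing more can be done
None
the job is handed in; nothing more can be done
```

The carousel is turned so its notch faces the bolt, and the bolt is pushed home into the notch and let go. I handed the job in at about 20.8 s.

- **Turning:** I pushed one blue stud round by about 75° with the fingers straddling it, not gripping it. The highest horizontal force I read was about 5 N. After lifting off, three studs showed the notch mouth within about 0.2° of the bolt axis, with the bolt still drawn back.
- **Pushing the bolt:** It slid at 3–5 N, then stopped moving and the force climbed. I held it 0.7 s at 9.6–10.6 N along the bolt. The highest reading was 11.4 N in total, including about 4 N downward. Force was read only at the end of each move call, so a brief peak in between would not show.
- **Last picture:** The post is about 121 mm from the axis, so the nose is at about 65 mm, inside the 57–71 mm home range. Near the turntable the timer and the small carousel looked unmoved. I did not re-check the tube rack or the vials at the end; the arm never went near them.

The stop is not marked, so I judged it only by the rise in force and the lack of travel. The tool still crept about 0.5 mm as the force went from 7 to 10 N, which I took as give in the arm and post. Individual stud readings disagreed by up to about 1°, within the roughly 4 mm that the nose can centre.

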